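# Hang the measuring scoop on the sliding hook under the wire shelf

## Task

Take the grey measuring scoop out of the drawer and hang it by the eye of its handle on the hook deep inside the low cabinet, tilting it to get in under the wire shelf. Leave the hook slid along its rail right up against the end stop on the left, with the scoop hanging there still and free. Be gentle with the scoop and cabinet (the hook should give way to your pull, never be rammed against its stop), and do not disturb the other things.

Things in the scene. Friction and masses are not known exactly. Their poses are not given: they have to be found in the camera images.
- scoop: Grey plastic measuring scoop, 40 to 85 g, standing on its cup in the drawer. Origin: centre of the cup's underside; z up out of the cup's mouth, x along the handle from cup to eye (starts within 0.35 rad of world +x, away from the robot). Cup 52 mm across, 36 mm high; the weight is mostly in the cup.
- scoop_grip (a point): A good grip on the handle, at x = 46, z = 33.5 mm of the scoop's frame, 20 mm beyond the cup. The handle is a flat straight bar at rim height, 14 mm wide (y), 5 mm thick (z), from x = 24 to 133 mm.
- scoop_eye (a point): Centre of the eye at the handle's end: a flat round ring in the handle's plane, at x = 146, z = 33.5 mm of the scoop's frame. Hole 24 mm across, outside diameter 36 mm, ring stock 6 mm thick.
- cabinet: Fixed low white cabinet, open at the front (-x of its frame, to the robot) and back. Origin at the underside, halfway between the side walls, in the plane of the hook block's front face; x points in, y to its left, z up. Floor 15 mm thick, side walls' inner faces at y = +-165 mm, reaching from x = -85 to 65 mm.
- roof_front (a point): Middle of the front edge of the roof, a wire shelf of bars along y: at x = -90, z = 325 mm of the cabinet's frame. The roof reaches from there to x = 68 mm; underside at z = 320 mm.
- rail_mid (a point): x = 0, y = 0, z = 255 mm of the cabinet's frame (axes as its). The hook slides along y on a rail here with about 4 N of friction and stays where left: a grey block and back plate (30 wide, z = 165 to 273), front face at this x. It starts with its peg anywhere from y = -50 to +20 mm; WHERE IS NOT MEASURED: find it by touch or by eye. Travel -60 to +55 mm.
- hook_home (a point): At x = -4, y = 55, z = 252 mm of the cabinet's frame: centre of the eye when the scoop hangs at the peg's root with the hook against the dark end stop (left, +y). The peg is a straight steel rod 7 mm thick that leaves the block's face at cabinet x = 0, z = 255 and rises towards the robot at 45 degrees, its axis ending at x = -26, z = 281.
- drawer: Fixed pulled-out white plastic drawer, 280 (x) x 340 (y) x 65 mm high, walls and floor 5 mm, open on top, grey turning-knob latch on the front. A 50 mm high lengthwise partition at y = -15 mm; the scoop and two lids lie in the left part. Origin: centre of the underside.
- lid_a: steel jar lid, 70 mm across, 13 mm high, lying in the drawer; a bystander
- lid_b: second steel jar lid, the same; a bystander
- green_bottle: empty green glass bottle, 64 mm across, 220 mm long, lying along the drawer's right compartment (origin at the middle of its underside); a bystander
- pet_bottle: clear PET bottle of the same size lying beside it; a bystander
- dish_brush: dish brush lying on the table at the left; a bystander
- jar: small glass jar, 60 mm across, 80 mm high, standing on the cabinet's floor at the right; a bystander
Things that resemble listed ones, but are neither listed nor needed, are in the scene too. What is shaped like the scoop but brown or purple is not meant.

How it is judged:
By the outcome, as a careful person would: the job done as asked, in the order asked, and still so for the second after the job is handed in, with the robot touching nothing.
It also fails if it takes over 61 s, if anything falls off the work surface, if the arm or the gripper's body presses on something with over 40 N, if the wrist force passes 120 N, or if a joint passes its speed limit or range.

## Robot

A 6-joint arm with a two-finger parallel gripper is mounted at the origin on the work surface. World frame = base frame: x ahead of the robot, y to its left, z up, the work surface at z = 0. Lengths are in m, angles in rad, forces in N, time in s.
With the tool pointing down it reaches from about 0.375 to 0.975 m from the base axis. Payload 3.8 kg.
Tool frame: the origin (TCP) lies midway between the tips of the shut fingers; the grasp point (between the pads) lies 19 mm behind it; z points along the fingers, y is the line along which they close (so a half turn about z gives the same grasp; the last joint's range is limited). The gripper opens to 85 mm and grips with 20 to 120 N. Pads are 22 mm wide; open, the fingers measure 114 mm over their backs; the gripper's body (76 mm by 85 mm) begins 54 mm behind the grasp point. The pads swing forward as they close: fully open they stand 13 mm farther back than shut.
Start: joints at [-1.224, 0.264, 1.604, -0, 1.274, -0.037], TCP at [0.253, -0.626, 0.231] pointing down, gripper open.
Joint ranges: [-2.63, 2.63], [-0.94, 2.18], [0.31, 2.57], [-1.31, 4.45], [0, 2.66], [-2.55, 2.55]. Speed limits (rad/s): [2.57, 2.57, 3.14, 3.14, 3.14, 3.14].

## Interface

Orientations are given as [roll, pitch, yaw] about the fixed x, y, z axes, in that order (R = Rz(yaw) Ry(pitch) Rx(roll)).
In Python, from cell import readout, vision, arm, find_in, silhouettes, tip_of gives the robot as it stands.
- The arm moves only by the tool drive_tool, never from a script. Its argument "rows" is a list of rows, each a list of 7 numbers: the shift along the world's x, y, z in m, then the turn, a rotation vector about the world's x, y, z in degrees, then the finger opening in m, from 0 to 0.0854. A call has 1 to 20 rows; each row is the pose to reach, as a shift and turn from the pose commanded when the call began; what a row does not reach only later rows make up. A row lasts 1/10 s, in which the tool goes at most 50 mm and 8.59 degrees, less where a joint would pass 70% of its speed; a pose out of reach is approached as far as the arm can. A call with a gripper value outside its range is refused whole. The fingers move at their own pace and stop on an object; "grip_force" is the grip in N (left out, the last holds). Time passes only in rows, so rows that repeat a pose let the fingers close. It gives the time, the measured TCP pose, the force, the opening and the grip force at its end, in the units of the state.
- readout.read_state(): the state, without advancing time (a new reading comes with each control period).
- vision.read_camera(name): name is "scene" or "top"; returns a dict with "image" (420x560x3 uint8, red, green, blue), "range_z" (420x560 float32, m along the optical axis (not along the pixel's ray), 0 where there is no reading), "camera_matrix" (3x3 intrinsics, pixels), "k1" (the pictures are not rectified: a ray, as slopes to the right and down, at radius r is drawn at 1 + k1 r^2 times it, then the intrinsics apply), "position" and "attitude" of the camera in the world. Camera axes: x right, y down, z forward; pixel columns grow to the right and rows downward; lengths in m; the calibration is good to about 2 mm. A picture is of the moment at which its call begins.
- arm.finish_job(): hands the job in; it is judged then, once.
Trained networks look in a picture, given as the dict that the camera call returned (one of the last four; its "shot" number tells which), for a name from the list of things; names that differ only in an ending like _2 or _b are one class to them, and where a whole thing is asked for, a point or a joint stands for the part that bears it (a point fixed in the world has none). Each returns a list of dicts, best first, with "confidence" (0 to 1); they miss things now and then, are a little off and sometimes report something else, mostly with a low value. They report only what shows in the picture. A call takes as long as a camera call. They do not tell look-alikes from the thing itself.
- find_in(thing, picture): "bbox" ([left, top, right, bottom] in pixels, round what is visible of it).
- silhouettes(thing, picture): "pixels" (420x560 bool, what is visible of it) and "bbox" ([left, top, right, bottom] in pixels, round what is visible of it).
- tip_of(thing, picture): "at" ([column, row] in pixels: a listed point, or the origin of a listed thing).
The state is a dict: "time_s": time; "joint_positions": joint angles; "qd": joint speeds; "effort": joint torques, N m; "tcp_pos": TCP position; "tcp_rot": TCP orientation; "wrist_force": force on the tool from outside, world axes, zero at the start; "torque": the same for the moment, N m; "finger_gap": opening from 0.0 (shut) to 1.0 (fully open); "grip_force": force on a finger pad.
Only numpy, scipy, OpenCV 4.12 (cv2) and the standard library are available. Lean on these libraries where they do the work, as an engineer would, in place of code of your own. Each camera call takes 0.05 s, during which the arm holds its last target. There are 200 camera calls.

## Working session

There is one attempt and no reset: what is moved stays moved. The work goes in short steps, Python scripts to look and compute and a tool call to move; the robot and the scene stay as the last step left them, time stands still between calls to the robot, and variables do not carry over. Pictures are saved under pics/ and viewed, at most 10 in all, crops included, and the job is handed in when it is done.

Besides the shell and the picture viewer there is one more tool, called after "Request:" as name(argument=value, ...) on one line, values as JSON. drive_tool: Moves the arm, as the interface text tells. Its arguments: {"type":"object","properties":{"rows":{"type":"array","items":{"type":"array","items":{"type":"number"}}},"grip_force":{"type":"number"}},"required":["rows"]}

```bash
ls; mkdir -p pics
cat > h.py <<'E'
import numpy as np,cv2
from cell import readout,vision,arm,find_in,silhouettes,tip_of
from scipy.spatial.transform import Rotation as R
def pose(p):
    a=np.array(p['attitude'],float)
    if a.shape==(3,3): M=a
    elif a.size==4: M=R.from_quat(a).as_matrix()
    else: M=R.from_euler('xyz',a).as_matrix()
    return M,np.array(p['position'])
def slopes(p,px):
    K=np.array(p['camera_matrix']);d=np.array([p['k1'],0,0,0,0.])
    return cv2.undistortPoints(np.array(px,float).reshape(-1,1,2),K,d).reshape(-1,2)
def rays(p,px):
    s=slopes(p,px);M,o=pose(p);return o,np.c_[s,np.ones(len(s))]@M.T
def on_z(p,px,z):
    o,d=rays(p,px);return o+d*((z-o[2])/d[:,2])[:,None]
def pts(p,px):
    px=np.array(px).reshape(-1,2);o,d=rays(p,px);ii=np.round(px).astype(int)
    return o+d*p['range_z'][ii[:,1],ii[:,0]][:,None]
def proj(p,X):
    M,o=pose(p);c=(np.array(X).reshape(-1,3)-o)@M
    return cv2.projectPoints(c,np.zeros(3),np.zeros(3),np.array(p['camera_matrix']),np.array([p['k1'],0,0,0,0.]))[0].reshape(-1,2)
E
python3 - <<'E'
from h import *
ims=[]
for n in ('scene','top'):
    p=vision.read_camera(n);ims.append(p['image'])
    print(n,p['position'],p['attitude'],p['camera_matrix'],p['k1'])
    for t in ('scoop','cabinet','drawer','jar'):
        for r in find_in(t,p): print(t,np.round(r['bbox']),r['confidence'])
    for t in ('scoop_grip','scoop_eye','scoop','roof_front','rail_mid','hook_home','cabinet','drawer'):
        for r in tip_of(t,p): print('tip',t,np.round(r['at'],1),round(r['confidence'],2),np.round(pts(p,r['at'])[0],3))
    cv2.imwrite(f'pics/{n}.png',cv2.resize(p['image'][...,::-1],(784,588)))
print(readout.read_state())
E
```

```text
pics
scene [1.21405914 0.36114157 1.4553095 ] [-2.56827776 -0.01473225  2.11423218] [[511.59567089   0.         271.59545453]
 [  0.         511.59567089 208.38727188]
 [  0.           0.           1.        ]] -0.11794433873019308
scoop [222. 127. 253. 163.] 0.7
scoop [283. 209. 334. 231.] 0.59
cabinet [238. 214. 391. 348.] 0.95
drawer [113. 146. 259. 273.] 0.86
drawer [234. 214. 390. 350.] 0.61
tip scoop_grip [213.9 205.5] 0.84 [ 0.51  -0.263  0.038]
tip scoop_grip [296.8 219.4] 0.79 [ 0.412 -0.003  0.035]
tip scoop_grip [242.2 143.3] 0.72 [ 0.209 -0.348 -0.002]
tip scoop_eye [199.  228.6] 0.74 [ 0.596 -0.266  0.007]
tip scoop_eye [325.3 213.4] 0.74 [0.323 0.059 0.004]
tip scoop [285.1 224.9] 0.86 [ 0.433 -0.034  0.003]
tip scoop [220.6 200.8] 0.62 [ 0.481 -0.256  0.034]
tip scoop [245.9 156.7] 0.52 [ 0.278 -0.286  0.033]
tip roof_front [327.4 230.7] 0.78 [0.379 0.097 0.003]
tip rail_mid [309.7 273.8] 0.88 [0.7   0.177 0.337]
tip rail_mid [159.5 190.9] 0.61 [ 0.566 -0.444  0.053]
tip hook_home [335.1 281.3] 0.72 [0.526 0.202 0.   ]
tip cabinet [305.2 311.5] 0.65 [0.669 0.174 0.019]
[... 1363 characters left out ...]
 -0.341  0.009]
{'time_s': 1.3, 'joint_positions': array([-1.22390197e+00,  2.63909518e-01,  1.60401955e+00,  2.44567807e-05,
        1.27371447e+00, -3.68533961e-02]), 'qd': array([-0.00033541,  0.00209903, -0.00115437, -0.00110181,  0.00095313,
       -0.00057659]), 'effort': array([ 4.19792532e-04, -5.15064740e+01, -3.67720628e+01, -1.19190000e-05,
        8.96356578e-04, -5.74320858e-07]), 'tcp_pos': array([ 0.25274697, -0.62587279,  0.23126273]), 'tcp_rot': array([-3.14154267e+00, -2.52438696e-05,  3.83740590e-01]), 'wrist_force': array([ 0.09648964, -0.17020256,  0.28854509]), 'torque': array([-0.01351457, -0.03010419, -0.00520086]), 'grip_force': 0.0, 'finger_gap': 0.9996782502654513}
```

View pics/scene.png

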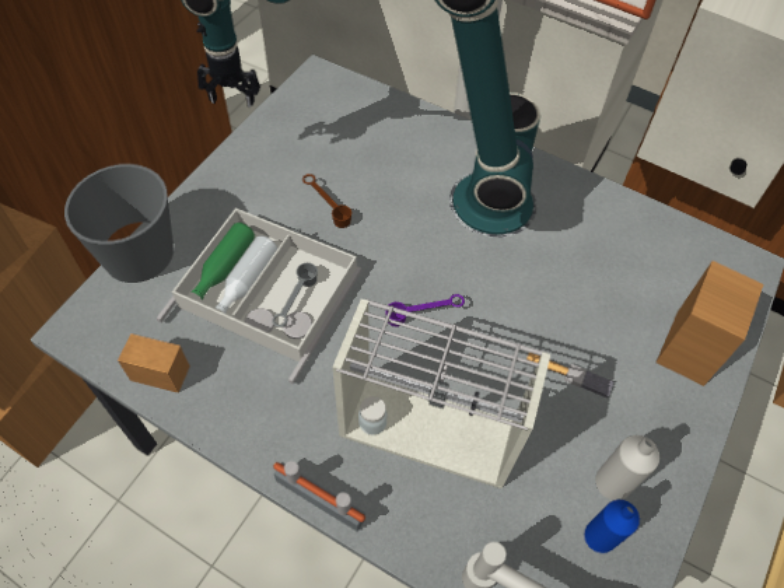

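View pics/top.png

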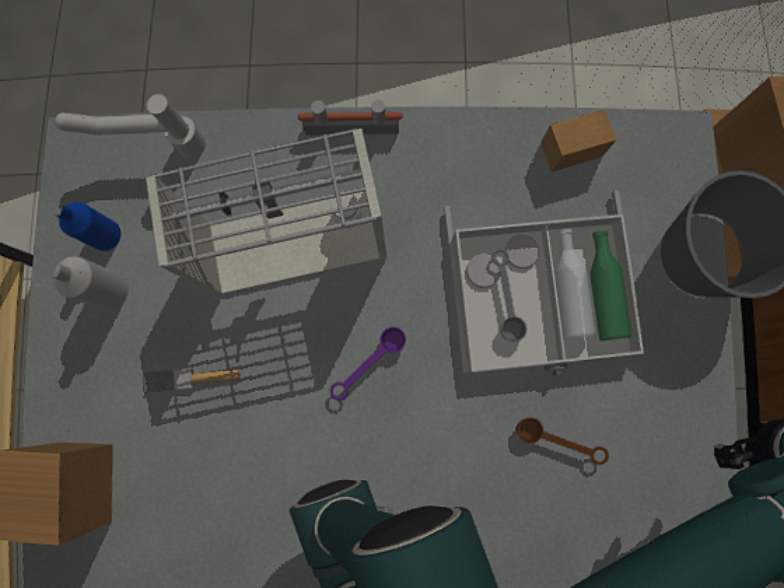

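The scene view shows the white drawer (px ~115-255,150-255 of the original) with the grey scoop in its left part. The cabinet is at (238-391,214-348), with the hook's dark parts under the shelf. In the top view, cup-with-handle candidates are grey (366,235) in the drawer, purple (280,243) on the table and brown (379,307) on the table. Only the grey one in the drawer fits the description. Next I'll take an enlarged crop and measure.

Run:
```python
from h import *
t=vision.read_camera('top');s=vision.read_camera('scene')
np.savez('shots.npz',t=t,s=s)
def crop(p,x0,y0,w,h,W,H): return cv2.resize(p['image'][y0:y0+h,x0:x0+w],(W,H),interpolation=cv2.INTER_CUBIC)
a=crop(t,320,150,80,120,400,600);b=crop(t,100,90,180,120,400,267);c=crop(s,230,205,170,150,378,333)
o=np.zeros((600,800,3),np.uint8);o[:,:400]=a;o[:267,400:]=b;o[267:,400:778]=c
cv2.imwrite('pics/crops.png',o[...,::-1])
# point clouds
v,u=np.mgrid[0:420,0:560];px=np.c_[u.ravel(),v.ravel()]
for n,p in (('t',t),('s',s)):
    X=pts(p,px);ok=p['range_z'].ravel()>0
    m=ok&(X[:,2]>.29)&(X[:,2]<.36)&(X[:,0]>.45)&(X[:,0]<.9)&(abs(X[:,1]-.17)<.3)
    P=X[m];r=cv2.minAreaRect(P[:,:2].astype(np.float32)*1000);print(n,'cab top',r,np.percentile(P[:,2],[5,50,95]),len(P))
    # rail-height things
    m=ok&(X[:,2]>.16)&(X[:,2]<.29)&(abs(X[:,0]-.67)<.13)&(abs(X[:,1]-.17)<.13)
    print(len(X[m]));print(np.round(np.c_[X[m],px[m]],3)[::max(1,m.sum()//40)].tolist())
    m=ok&(X[:,0]>.42)&(X[:,0]<.64)&(X[:,1]>-.335)&(X[:,1]<-.2)&(X[:,2]>.028)&(X[:,2]<.055)
    P=X[m];print('handle',len(P));print(np.round(P,3)[::max(1,len(P)//25)].tolist())
    m=ok&(X[:,0]>.36)&(X[:,0]<.72)&(X[:,1]>-.54)&(X[:,1]<-.15)&(X[:,2]>.055)&(X[:,2]<.075)
    print('drawer',cv2.minAreaRect(X[m][:,:2].astype(np.float32)*1000))
```

```text
t cab top ((648.8381958007812, 166.6995849609375), (160.043212890625, 361.66015625), 12.131836891174316) [0.32047215 0.32829095 0.33389895] 4531
662
[[0.709, 0.048, 0.264, 242.0, 123.0], [0.705, 0.052, 0.263, 240.0, 125.0], [0.702, 0.048, 0.264, 242.0, 126.0], [0.697, 0.097, 0.265, 221.0, 128.0], [0.694, 0.102, 0.266, 219.0, 129.0], [0.692, 0.116, 0.266, 213.0, 130.0], [0.689, 0.175, 0.27, 188.0, 131.0], [0.691, 0.107, 0.261, 217.0, 131.0], [0.687, 0.164, 0.267, 193.0, 132.0], [0.691, 0.077, 0.251, 230.0, 132.0], [0.686, 0.155, 0.263, 197.0, 133.0], [0.689, 0.087, 0.252, 226.0, 133.0], [0.683, 0.159, 0.266, 195.0, 134.0], [0.687, 0.092, 0.248, 224.0, 134.0], [0.681, 0.152, 0.265, 198.0, 135.0], [0.675, 0.171, 0.276, 189.0, 136.0], [0.673, 0.188, 0.275, 182.0, 137.0], [0.673, 0.242, 0.27, 160.0, 138.0], [0.671, 0.249, 0.269, 157.0, 139.0], [0.673, 0.156, 0.256, 197.0, 139.0], [0.67, 0.21, 0.263, 174.0, 140.0], [0.667, 0.24, 0.265, 161.0, 141.0], [0.664, 0.164, 0.273, 192.0, 141.0], [0.665, 0.224, 0.263, 168.0, 142.0], [0.662, 0.249, 0.267, 157.0, 143.0], [0.666, 0.196, 0.249, 181.0, 1
[... 3065 characters left out ...]
[0.448, -0.294, 0.034], [0.457, -0.295, 0.038], [0.466, -0.301, 0.038], [0.444, -0.264, 0.034], [0.481, -0.29, 0.041], [0.485, -0.28, 0.037], [0.48, -0.259, 0.04], [0.484, -0.26, 0.039], [0.483, -0.258, 0.033], [0.508, -0.267, 0.046], [0.512, -0.269, 0.039], [0.521, -0.267, 0.039], [0.531, -0.264, 0.042], [0.536, -0.265, 0.037], [0.548, -0.26, 0.044], [0.553, -0.26, 0.039], [0.562, -0.258, 0.041], [0.573, -0.257, 0.044], [0.579, -0.262, 0.036], [0.588, -0.26, 0.037], [0.587, -0.248, 0.04], [0.606, -0.267, 0.039], [0.615, -0.264, 0.041], [0.606, -0.239, 0.038], [0.62, -0.249, 0.036]]
drawer ((530.6712036132812, -344.63214111328125), (295.20770263671875, 345.28155517578125), 5.661464214324951)
```

View pics/crops.png

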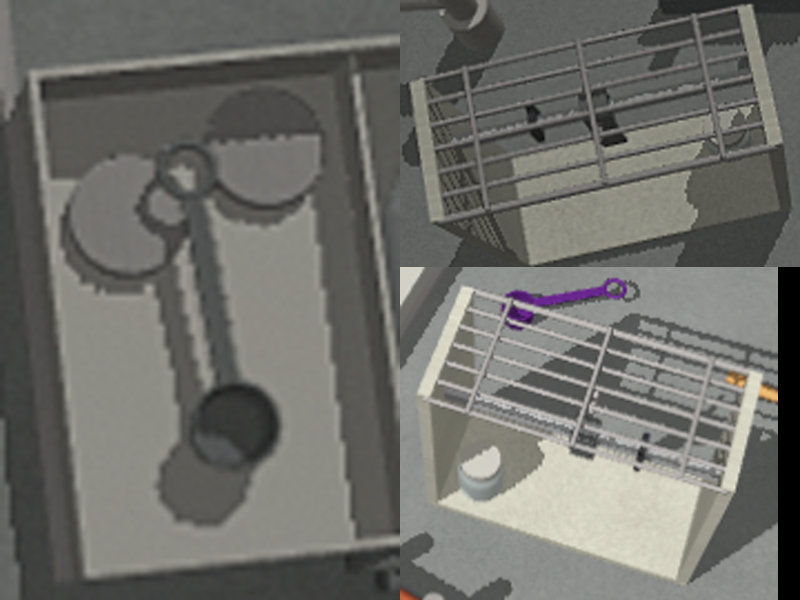

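The crop confirms the grey scoop standing in the drawer, with its cup at about (367,235) and eye at about (357,184). What looks like a second ring at (353,191) is only its shadow on lid_a. The hook block is mid-rail at about (190,142) and the dark end stop is at about (160,145). Next I'll refine the scoop and peg poses.

Run:
```python
from h import *
z=np.load('shots.npz',allow_pickle=True);t=z['t'].item();s=z['s'].item()
v,u=np.mgrid[0:420,0:560];px=np.c_[u.ravel(),v.ravel()]
print('eye crop',on_z(t,[[357.2,184.4]],.0385),'cup rim',on_z(t,[[367,235]],.041))
yaw=np.radians(12.4);Rc=np.array([[np.cos(yaw),-np.sin(yaw)],[np.sin(yaw),np.cos(yaw)]]);O=np.array([.6593,.1691])
for n,p in (('t',t),('s',s)):
    X=pts(p,px);ok=p['range_z'].ravel()>0
    m=ok&(X[:,0]>.495)&(X[:,0]<.57)&(X[:,1]>-.30)&(X[:,1]<-.235)&(X[:,2]>.028)&(X[:,2]<.055)
    P=X[m];c=np.polyfit(P[:,0],P[:,1],1);print(n,'handle',len(P),'yaw',np.degrees(np.arctan(c[0])),'y at .51',np.polyval(c,.51),'y at .6',np.polyval(c,.6),P[:,2].mean())
    m=ok&(X[:,0]>.435)&(X[:,0]<.495)&(X[:,1]>-.31)&(X[:,1]<-.24)&(X[:,2]>.03)&(X[:,2]<.055)
    print(' rim',len(X[m]),cv2.minEnclosingCircle(X[m][:,:2].astype(np.float32)*1000))
    m=ok&(X[:,0]>.585)&(X[:,0]<.64)&(X[:,1]>-.30)&(X[:,1]<-.22)&(X[:,2]>.03)&(X[:,2]<.055)
    print(' ring',len(X[m]),cv2.minEnclosingCircle(X[m][:,:2].astype(np.float32)*1000))
    C=np.c_[(X[:,:2]-O)@Rc,X[:,2]]
    m=ok&(C[:,0]>-.035)&(C[:,0]<-.006)&(abs(C[:,1])<.08)&(C[:,2]>.24)&(C[:,2]<.292)
    print(' peg',np.round(np.c_[C[m],px[m]],3).tolist())
    m=ok&(C[:,0]>-.006)&(C[:,0]<.02)&(abs(C[:,1])<.1)&(C[:,2]>.267)&(C[:,2]<.29)
    print(' block',m.sum(),C[m].min(0),C[m].max(0),np.median(C[m],0))
    m=ok&(C[:,0]>-.1)&(C[:,0]<.07)&(abs(C[:,1])>.155)&(abs(C[:,1])<.2)&(C[:,2]>.1)&(C[:,2]<.34)
    for sg in(1,-1):
        q=C[m&(C[:,1]*sg>0)&(C[:,2]>.30)];print(' wall',sg,len(q),np.percentile(q[:,:2],[2,98],axis=0).round(4).tolist(), np.polyfit(q[:,0],q[:,1],1))
    m=ok&(C[:,2]>.312)&(C[:,2]<.335)&(abs(C[:,1])<.15)&(C[:,0]<-.08)&(C[:,0]>-.1)
    print(' front bar',np.polyfit(C[m][:,1],C[m][:,0],1),m.sum())
    m=ok&(abs(C[:,1]-.1)<.08)&(C[:,0]>-.03)&(C[:,0]<.03)&(C[:,2]>.23)&(C[:,2]<.29);q=C[m&(C[:,1]>.05)]
    print(' stop',np.round(q[np.argsort(q[:,0])][:10],3).tolist())
```

```text
eye crop [[ 0.6045685  -0.25446945  0.0385    ]] cup rim [[ 0.46201998 -0.27742132  0.041     ]]
t handle 142 yaw 9.684058266154622 y at .51 -0.27030558148539285 y at .6 -0.2549473714037851 0.04094932164267372
 rim 101 ((466.0710144042969, -274.02532958984375), 29.710445404052734)
 ring 83 ((604.0932006835938, -255.14752197265625), 20.646230697631836)
 peg [[-0.01, 0.004, 0.273, 189.0, 147.0], [-0.01, 0.001, 0.272, 190.0, 147.0], [-0.008, 0.0, 0.264, 191.0, 147.0], [-0.01, 0.005, 0.268, 189.0, 148.0], [-0.013, 0.001, 0.275, 190.0, 148.0], [-0.011, 0.0, 0.266, 191.0, 148.0], [-0.026, 0.002, 0.286, 190.0, 152.0], [-0.026, 0.003, 0.279, 190.0, 153.0]]
 block 82 [ 0.00050144 -0.07001194  0.26702225] [0.019987   0.09334769 0.27777331] [0.01301594 0.01140594 0.27255633]
 wall 1 690 [[-0.0851, 0.1568], [0.0636, 0.1787]] [-0.00167369  0.16816962]
 wall -1 564 [[-0.0873, -0.1804], [0.0637, -0.1564]] [ 0.00035545 -0.1709267 ]
 front bar [ 0.00231074 -0.08552166] 558
 stop [[-0.03, 0.163, 0.265], [-0.029, 0.164, 0.242], [-0.029, 0.163, 0.272], [-0.028, 0.163, 0.235], [-0.028, 0.164, 0.247], [-0
[... 1112 characters left out ...]
267, 315.0, 270.0], [-0.009, 0.007, 0.265, 316.0, 270.0], [-0.008, 0.01, 0.27, 317.0, 270.0], [-0.007, 0.008, 0.265, 316.0, 271.0]]
 block 55 [-3.62852313e-05 -8.70855910e-02  2.67643664e-01] [0.01979264 0.07872589 0.27987322] [0.00674022 0.01306039 0.27125757]
 wall 1 501 [[-0.0827, 0.1564], [0.0663, 0.1798]] [0.01183136 0.169924  ]
 wall -1 493 [[-0.0828, -0.1793], [0.0663, -0.157]] [-0.00652494 -0.16909827]
 front bar [-0.0001963  -0.08382122] 369
 stop [[-0.028, 0.164, 0.281], [-0.026, 0.165, 0.255], [-0.024, 0.165, 0.283], [-0.024, 0.164, 0.271], [-0.021, 0.165, 0.246], [-0.02, 0.165, 0.273], [-0.018, 0.165, 0.289], [-0.015, 0.165, 0.239], [-0.014, 0.165, 0.256], [-0.011, 0.164, 0.287]]
```

```bash
cat >> h.py <<'E'
YC=np.radians(12.4);OC=np.array([.6593,.1691,0])
RC=R.from_euler('z',YC)
def delta(pos,Rt):
    s=readout.read_state();R0=R.from_euler('xyz',s['tcp_rot'])
    return np.r_[np.array(pos)-s['tcp_pos'],np.degrees((Rt*R0.inv()).as_rotvec())].round(4)
def toolR(yaw,tilt): # tilt: deg about local y from straight down
    return R.from_euler('z',yaw,degrees=True)*R.from_euler('y',tilt,degrees=True)*R.from_euler('x',np.pi)
E
python3 - <<'E'
from h import *
Rt=toolR(9.2,20);print(Rt.as_matrix())
print(delta([.553,-.263,.164],Rt),delta([.5025,-.2712,.0235],Rt))
E
```

```text
[[ 9.27604664e-01  1.59881188e-01 -3.37620487e-01]
 [ 1.50239172e-01 -9.87136265e-01 -5.46825867e-02]
 [-3.42020143e-01  1.11022302e-16 -9.39692621e-01]]
[  0.3002   0.3629  -0.0673  -5.3837  19.3068 -12.6574] [  0.2497   0.3547  -0.2078  -5.3837  19.3068 -12.6574]
```

Request:
drive_tool(rows=[[0.1, 0.12, 0, -2, 6.5, -4, 0.05], [0.2, 0.24, 0, -3.6, 12.9, -8.4, 0.05], [0.3, 0.363, -0.03, -5.38, 19.31, -12.66, 0.05], [0.3, 0.363, -0.067, -5.38, 19.31, -12.66, 0.05], [0.3, 0.363, -0.067, -5.38, 19.31, -12.66, 0.05], [0.3, 0.363, -0.067, -5.38, 19.31, -12.66, 0.05], [0.3, 0.363, -0.067, -5.38, 19.31, -12.66, 0.05], [0.3, 0.363, -0.067, -5.38, 19.31, -12.66, 0.05], [0.3, 0.363, -0.067, -5.38, 19.31, -12.66, 0.05], [0.3, 0.363, -0.067, -5.38, 19.31, -12.66, 0.05], [0.3, 0.363, -0.067, -5.38, 19.31, -12.66, 0.05], [0.3, 0.363, -0.067, -5.38, 19.31, -12.66, 0.05]])

```text
time_s: 2.6
tcp_pos: [0.5531, -0.2623, 0.164]
tcp_rot: [-3.142, 0.35, 0.163]
wrist_force: [-0.7, -1.0, -0.6]
finger_gap: 0.588
grip_force: 0.0
```

Run:
```python
from h import *
s=readout.read_state();print(s['joint_positions'],s['tcp_pos'],s['tcp_rot'],s['finger_gap'])
print(delta([.5025,-.2712,.0235],toolR(9.2,20)))
p=vision.read_camera('scene');cv2.imwrite('pics/pre.png',cv2.resize(p['image'][120:280,100:300],(750,600))[...,::-1])
```

```text
[-0.38254343  0.39542642  1.5983769  -0.18002717  1.45222455  1.07440696] [ 0.55306225 -0.26233021  0.16396254] [-3.14157001  0.34996951  0.16269142] 0.5878502233323192
[-0.0506 -0.0089 -0.1405  0.0071 -0.0513 -0.1211]
```

View pics/pre.png

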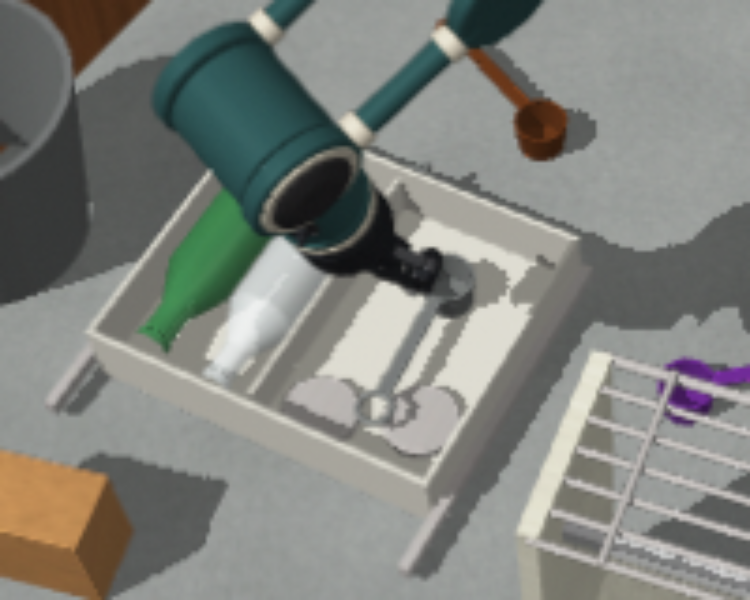

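The gripper stands above the handle at about (415,275) in the crop, leaning as planned, with the scoop undisturbed. I'll descend and grip.

Request:
drive_tool(rows=[[-0.013, -0.0022, -0.035, 0, 0, 0, 0.05], [-0.025, -0.0045, -0.07, 0, 0, 0, 0.05], [-0.036, -0.0065, -0.1, 0, 0, 0, 0.05], [-0.043, -0.008, -0.12, 0, 0, 0, 0.05], [-0.0475, -0.0085, -0.132, 0, 0, 0, 0.05], [-0.0505, -0.009, -0.1405, 0, 0, 0, 0.05], [-0.0505, -0.009, -0.1405, 0, 0, 0, 0.05], [-0.0505, -0.009, -0.1405, 0, 0, 0, 0.03], [-0.0505, -0.009, -0.1405, 0, 0, 0, 0.02], [-0.0505, -0.009, -0.1405, 0, 0, 0, 0.01], [-0.0505, -0.009, -0.1405, 0, 0, 0, 0.008], [-0.0505, -0.009, -0.1405, 0, 0, 0, 0.008], [-0.0505, -0.009, -0.1405, 0, 0, 0, 0.008], [-0.0505, -0.009, -0.1405, 0, 0, 0, 0.008]], grip_force=45)

```text
time_s: 4.05
tcp_pos: [0.5037, -0.2723, 0.0248]
tcp_rot: [3.14, 0.347, 0.16]
wrist_force: [2.9, 0.9, 6.2]
finger_gap: 0.143
grip_force: 44.3
```

Request:
drive_tool(rows=[[0, 0, 0.01, 0, 0, 0, 0.008], [0, 0, 0.03, 0, 0, 0, 0.008], [0, 0, 0.06, 0, 0, 0, 0.008], [0, 0, 0.1, 0, 0, 0, 0.008], [-0.02, 0, 0.14, 0, 0, 0, 0.008], [-0.06, 0.01, 0.18, 0, 0, 0, 0.008], [-0.1, 0.02, 0.2, 0, 0, 0, 0.008], [-0.1, 0.02, 0.2, 0, 0, 0, 0.008], [-0.1, 0.02, 0.2, 0, 0, 0, 0.008]])

```text
time_s: 4.95
tcp_pos: [0.4015, -0.2517, 0.2245]
tcp_rot: [3.141, 0.348, 0.16]
wrist_force: [0.4, 0.1, -1.0]
finger_gap: 0.149
grip_force: 43.9
```

```bash
cat >> h.py <<'E'
LEV=.098;D=.016
def eye2tcp(ce,e,yaw=12.4,b=20,lev=None):
    """eye centre in cabinet frame, handle elevation deg -> world TCP, rotation"""
    Rt=toolR(yaw,b-e);lev=LEV if lev is None else lev
    h=R.from_euler('z',yaw,degrees=True).apply([np.cos(np.radians(e)),0,np.sin(np.radians(e))])
    tz=Rt.as_matrix()[:,2]
    return OC+RC.apply(ce)-lev*h+D*tz,Rt
E
python3 - <<'E'
from h import *
s=readout.read_state();print(s['joint_positions'],s['finger_gap'],s['wrist_force'],s['tcp_pos'])
for ce,e in (((-.2,.005,.27),60),((-.08,.005,.28),60),((-.038,.005,.288),60),((-.008,.005,.257),60)):
    p,Rt=eye2tcp(ce,e);print(p.round(4),delta(p,Rt))
E
```

```text
[-0.46558642  0.08243997  1.86715037 -0.20217939  1.47930655  0.99315098] 0.1488208683491958 [ 0.39326207  0.09034586 -0.99310963] [ 0.40153423 -0.25168512  0.2244839 ]
[0.4251 0.1227 0.1729] [ 2.35000e-02  3.74400e-01 -5.16000e-02  1.12419e+01 -5.88642e+01
  2.95550e+00]
[0.5423 0.1485 0.1829] [ 1.40700e-01  4.00200e-01 -4.16000e-02  1.12419e+01 -5.88642e+01
  2.95550e+00]
[0.5833 0.1575 0.1909] [ 1.81800e-01  4.09200e-01 -3.36000e-02  1.12419e+01 -5.88642e+01
  2.95550e+00]
[0.6126 0.164  0.1599] [  0.2111   0.4156  -0.0646  11.2419 -58.8642   2.9555]
```

Request:
drive_tool(rows=[[0, 0.05, 0, 1.5, -8, 0.4, 0.008], [0, 0.1, 0, 3, -16, 0.8, 0.008], [0, 0.15, 0, 4.6, -24, 1.2, 0.008], [0, 0.2, 0, 6.1, -32, 1.6, 0.008], [0.01, 0.25, -0.01, 7.6, -40, 2, 0.008], [0.015, 0.3, -0.02, 9.2, -48, 2.4, 0.008], [0.02, 0.35, -0.04, 10.7, -56, 2.8, 0.008], [0.0235, 0.374, -0.052, 11.24, -58.86, 2.96, 0.008], [0.0235, 0.374, -0.052, 11.24, -58.86, 2.96, 0.008], [0.0235, 0.374, -0.052, 11.24, -58.86, 2.96, 0.008], [0.0235, 0.374, -0.052, 11.24, -58.86, 2.96, 0.008], [0.0235, 0.374, -0.052, 11.24, -58.86, 2.96, 0.008], [0.0235, 0.374, -0.052, 11.24, -58.86, 2.96, 0.008]])

```text
time_s: 6.25
tcp_pos: [0.4364, 0.1243, 0.1807]
tcp_rot: [3.14, -0.682, 0.214]
wrist_force: [-0.1, -0.1, -1.0]
finger_gap: 0.146
grip_force: 45.0
```

Run:
```python
from h import *
s=readout.read_state();print(s['joint_positions'],s['finger_gap'],s['tcp_pos'],s['tcp_rot'])
p,Rt=eye2tcp((-.2,.005,.27),60);print(delta(p,Rt))
Rn=R.from_euler('xyz',s['tcp_rot']).as_matrix();E=OC+RC.apply((-.2,.005,.27))
q={}
for n in('scene','top'):
    q[n]=c=vision.read_camera(n);print(n,'pred eye px',proj(c,E))
    for r in tip_of('scoop_eye',c): print(r['at'],r['confidence'],pts(c,r['at']))
    v,u=np.mgrid[0:420,0:560];px=np.c_[u.ravel(),v.ravel()];X=pts(c,px)
    m=(np.linalg.norm(X-E,axis=1)<.06)&(c['range_z'].ravel()>0);P=X[m];print(len(P));C=RC.inv().apply(P-OC)
    print(np.round(C[np.argsort(-C[:,2])][::max(1,len(C)//30)],3).tolist())
a=proj(q['scene'],E)[0].astype(int);b=proj(q['top'],E)[0].astype(int);o=[]
for c,k in((q['scene'],a),(q['top'],b)):
    o.append(cv2.resize(c['image'][max(0,k[1]-40):k[1]+40,max(0,k[0]-40):k[0]+40],(400,400)));print(k)
cv2.imwrite('pics/held.png',np.hstack(o)[...,::-1])
```

```text
[ 0.23251092 -0.58961201  2.57000281 -0.02805208  0.47928976  1.60970719] 0.14644108406432238 [0.4363902  0.12430124 0.18070028] [ 3.14004308 -0.68217462  0.21445205]
[-0.0113 -0.0016 -0.0078  0.2623 -0.8785  0.1693]
scene pred eye px [[334.54671076 209.93899872]]
[218.9, 128.7] 0.7 [[ 0.20087607 -0.45744167  0.00607141]]
[333.8, 279.4] 0.7 [[ 0.52136856  0.19536908 -0.00266433]]
[331.9, 213.3] 0.65 [[0.48790701 0.13342685 0.28829003]]
[327.2, 215.1] 0.58 [[0.42160209 0.0994208  0.16066202]]
34
[[-0.175, 0.002, 0.295], [-0.174, 0.007, 0.295], [-0.174, -0.001, 0.294], [-0.178, 0.007, 0.293], [-0.177, 0.004, 0.293], [-0.175, -0.004, 0.292], [-0.174, -0.006, 0.292], [-0.173, 0.011, 0.292], [-0.177, 0.01, 0.291], [-0.179, 0.015, 0.291], [-0.178, 0.012, 0.291], [-0.173, 0.008, 0.29], [-0.179, -0.005, 0.29], [-0.176, 0.005, 0.29], [-0.175, -0.009, 0.289], [-0.176, 0.002, 0.289], [-0.175, -0.001, 0.288], [-0.177, 0.016, 0.288], [-0.175, -0.003, 0.287], [-0.175, 0.016, 0.287], [-0.18, -0.01, 0.287], [-0.178, 0.013, 0.286], [-0.181, -0.008, 0.285], [-0.181, 0.018, 0.284], [-0.178, -0.012, 0.2
[... 537 characters left out ...]
, 0.292], [-0.178, 0.016, 0.29], [-0.179, -0.011, 0.287], [-0.18, 0.014, 0.286], [-0.183, -0.01, 0.284], [-0.186, -0.011, 0.281], [-0.187, -0.01, 0.277], [-0.189, 0.014, 0.275], [-0.191, 0.0, 0.272], [-0.194, 0.01, 0.272], [-0.192, 0.006, 0.27], [-0.191, -0.011, 0.268], [-0.193, 0.002, 0.267], [-0.195, -0.002, 0.264], [-0.198, 0.007, 0.259], [-0.202, 0.008, 0.258], [-0.201, -0.001, 0.254], [-0.202, 0.004, 0.251], [-0.203, -0.003, 0.25], [-0.207, 0.001, 0.246], [-0.209, 0.002, 0.243], [-0.21, 0.008, 0.241], [-0.213, 0.004, 0.237], [-0.214, -0.003, 0.234], [-0.215, 0.011, 0.23], [-0.216, 0.006, 0.228], [-0.218, 0.007, 0.225], [-0.223, 0.006, 0.222], [-0.224, -0.003, 0.218]]
[334 209]
[204 226]
```

View pics/held.png

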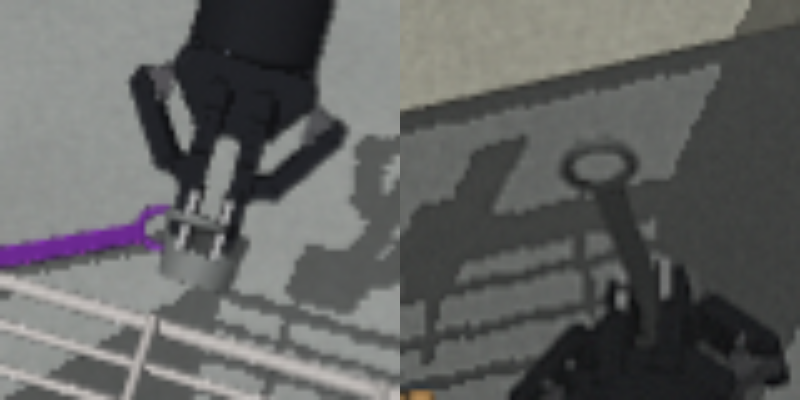

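The scoop is held with its eye up (top crop ~(600,168)) and the purple scoop lies far below it on the table. j3 was at its limit, so I'll move forward a little and calibrate where the eye sits in the tool.

Run:
```python
from h import *
print(delta(*eye2tcp((-.125,.004,.275),60)))
```

```text
[ 0.0622  0.0129 -0.0033  0.2473 -0.8144  0.0917]
```

Request:
drive_tool(rows=[[0.03, 0.006, 0, 0.2, -0.8, 0.1, 0.008], [0.062, 0.013, -0.003, 0.2, -0.8, 0.1, 0.008], [0.062, 0.013, -0.003, 0.2, -0.8, 0.1, 0.008], [0.062, 0.013, -0.003, 0.2, -0.8, 0.1, 0.008], [0.062, 0.013, -0.003, 0.2, -0.8, 0.1, 0.008]])

```text
time_s: 6.95
tcp_pos: [0.4973, 0.1384, 0.1776]
tcp_rot: [3.141, -0.696, 0.219]
wrist_force: [-0.9, 0.2, -0.5]
finger_gap: 0.153
grip_force: 45.0
```

```bash
cat > cal.py <<'E'
from h import *
from scipy.optimize import least_squares
s=readout.read_state();print('q',s['joint_positions'].round(3),s['tcp_pos'],s['tcp_rot'])
Rt=R.from_euler('xyz',s['tcp_rot'])
S=Rt*(R.from_euler('y',20,degrees=True)*R.from_euler('x',np.pi)).inv() if 0 else Rt*R.from_euler('x',-np.pi)*R.from_euler('y',-20,degrees=True)
g=s['tcp_pos']-D*Rt.as_matrix()[:,2]
print('handle dir cab',RC.inv().apply(S.apply([1,0,0])).round(3),'pred eye cab',RC.inv().apply(g+S.apply([LEV,0,0])-OC).round(4))
A=[]
for n in('scene','top'):
    c=vision.read_camera(n);v,u=np.mgrid[0:420,0:560];px=np.c_[u.ravel(),v.ravel()];X=pts(c,px)
    L=S.inv().apply(X-g);ok=(c['range_z'].ravel()>0)&(abs(L[:,2])<.015)&(abs(L[:,1])<.03)&(L[:,0]>.02)&(L[:,0]<.135)
    P=L[ok];r=P[P[:,0]>.088]
    f=least_squares(lambda q:np.hypot(r[:,0]-q[0],r[:,1]-q[1])-.015,[.1,0],loss='soft_l1',f_scale=.002).x
    hh=P[(P[:,0]<.08)];k=np.polyfit(hh[:,0],hh[:,1],1);kz=np.polyfit(P[:,0],P[:,2],1)
    print(n,'eye s,y',f.round(4),'smax',r[:,0].max().round(4),'n',len(r),'handle y',k.round(4),'z(s)',kz.round(4),'z ring',r[:,2].mean().round(4),'eye cab',RC.inv().apply(g+S.apply([f[0],f[1],0])-OC).round(4))
E
python3 cal.py
```

```text
q [ 0.228 -0.401  2.485 -0.02   0.362  1.596] [0.49733567 0.13844458 0.17755387] [ 3.14055955 -0.69646374  0.21870993]
handle dir cab [0.501 0.002 0.865] pred eye cab [-0.1259  0.005   0.2746]Traceback (most recent call last):
  File "cal.py", line 14, in <module>
    hh=P[(P[:,0]<.08)];k=np.polyfit(hh[:,0],hh[:,1],1);kz=np.polyfit(P[:,0],P[:,2],1)
                         ~~~~~~~~~~^^^^^^^^^^^^^^^^^^^
    raise TypeError("expected non-empty vector for x")
TypeError: expected non-empty vector for x
```

```bash
sed -i 's/hh=P\[(P\[:,0\]<.08)\];k=.*;kz=/hh=P[(P[:,0]<.08)];k=np.polyfit(hh[:,0],hh[:,1],1) if len(hh)>5 else np.zeros(2);kz=/' cal.py; python3 cal.py
```

```text
q [ 0.228 -0.402  2.485 -0.02   0.362  1.596] [0.49730754 0.13850158 0.17785392] [ 3.14047873 -0.69728918  0.21895648]
handle dir cab [0.501 0.002 0.866] pred eye cab [-0.126   0.0051  0.2749]
scene eye s,y [ 0.1038 -0.0006] smax 0.1244 n 27 handle y [0. 0.] z(s) [ 0.0479 -0.0079] z ring -0.0024 eye cab [-0.1231  0.0044  0.2799]
top eye s,y [ 0.1023 -0.0021] smax 0.1202 n 75 handle y [-0.0074 -0.001 ] z(s) [-0.0164  0.0013] z ring -0.0004 eye cab [-0.1238  0.003   0.2786]
```

```bash
sed -i 's/^LEV=.*/LEV=.104;D=.012/' h.py
python3 - <<'E'
from h import *
for ce,e in (((-.07,.0045,.281),60),((-.038,.0045,.288),60),((-.022,.0045,.272),60),((-.008,.0045,.257),60)):
    print(delta(*eye2tcp(ce,e)))
E
```

```text
[ 0.0492  0.0103  0.0034  0.0423  0.0241 -0.1151]
[ 0.0805  0.0172  0.0104  0.0423  0.0241 -0.1151]
[ 0.0961  0.0206 -0.0056  0.0423  0.0241 -0.1151]
[ 0.1098  0.0236 -0.0206  0.0423  0.0241 -0.1151]
```

Request:
drive_tool(rows=[[0.025, 0.005, 0.002, 0, 0, 0, 0.008], [0.049, 0.0105, 0.0035, 0, 0, 0, 0.008], [0.065, 0.014, 0.007, 0, 0, 0, 0.008], [0.0805, 0.0172, 0.0105, 0, 0, 0, 0.008], [0.0805, 0.0172, 0.0105, 0, 0, 0, 0.008], [0.0805, 0.0172, 0.0105, 0, 0, 0, 0.008], [0.0805, 0.0172, 0.0105, 0, 0, 0, 0.008]])

```text
time_s: 7.8
tcp_pos: [0.5773, 0.1558, 0.188]
tcp_rot: [3.141, -0.697, 0.219]
wrist_force: [-0.5, 0.6, -0.1]
finger_gap: 0.15
grip_force: 45.0
```

Run:
```python
from h import *
s=readout.read_state();print(s['joint_positions'].round(3),s['wrist_force'])
o=[]
for n in('scene','top'):
    c=vision.read_camera(n);k=proj(c,OC+RC.apply((-.03,.0045,.28)))[0].astype(int);print(k)
    o.append(cv2.resize(c['image'][k[1]-20:k[1]+20,k[0]-20:k[0]+20],(400,400),interpolation=cv2.INTER_CUBIC))
    v,u=np.mgrid[k[1]-20:k[1]+20,k[0]-20:k[0]+20];px=np.c_[u.ravel(),v.ravel()];X=pts(c,px);C=RC.inv().apply(X-OC)
    m=(C[:,0]<0)&(C[:,0]>-.06)&(C[:,2]>.255)&(C[:,2]<.312)&(abs(C[:,1])<.04)
    print(np.round(np.c_[C[m],px[m]],3)[::2].tolist())
cv2.imwrite('pics/atpeg.png',np.hstack(o)[...,::-1])
```

```text
[ 0.224 -0.211  2.333 -0.014  0.323  1.588] [-0.45125678  0.61408838 -0.05139575]
[317 260]
[[-0.042, -0.013, 0.289, 313.0, 253.0], [-0.038, -0.012, 0.29, 313.0, 254.0], [-0.035, -0.006, 0.298, 315.0, 254.0], [-0.035, -0.008, 0.292, 314.0, 255.0], [-0.033, 0.002, 0.303, 318.0, 255.0], [-0.038, 0.006, 0.295, 320.0, 255.0], [-0.059, 0.01, 0.26, 322.0, 255.0], [-0.032, 0.005, 0.3, 319.0, 256.0], [-0.034, 0.01, 0.299, 321.0, 256.0], [-0.038, 0.015, 0.296, 323.0, 256.0], [-0.032, 0.006, 0.296, 319.0, 257.0], [-0.032, 0.011, 0.297, 321.0, 257.0], [-0.034, 0.015, 0.298, 323.0, 257.0], [-0.038, 0.02, 0.293, 325.0, 257.0], [-0.035, 0.018, 0.291, 324.0, 258.0], [-0.027, 0.003, 0.28, 317.0, 261.0], [-0.027, 0.008, 0.284, 319.0, 261.0], [-0.023, 0.007, 0.284, 318.0, 262.0], [-0.024, 0.005, 0.276, 317.0, 263.0], [-0.023, 0.01, 0.281, 319.0, 263.0], [-0.02, 0.005, 0.277, 317.0, 264.0], [-0.018, 0.004, 0.274, 316.0, 265.0], [-0.019, 0.009, 0.277, 318.0, 265.0], [-0.017, 0.007, 0.273, 317.0, 266.0], [-0.01, 0.004, 0.268, 315.0, 269.0], [-0.009, 0.007, 0.266, 316.0, 270.0], [-0.005, 0.005, 0.266, 315
[... 1149 characters left out ...]
7.0, 158.0], [-0.041, 0.017, 0.292, 184.0, 159.0], [-0.04, 0.014, 0.284, 186.0, 159.0], [-0.042, 0.016, 0.286, 185.0, 160.0], [-0.044, 0.017, 0.285, 185.0, 161.0], [-0.049, -0.004, 0.276, 195.0, 162.0], [-0.05, 0.003, 0.275, 192.0, 163.0], [-0.052, -0.002, 0.279, 194.0, 163.0], [-0.051, -0.005, 0.272, 196.0, 163.0], [-0.053, -0.001, 0.275, 194.0, 164.0], [-0.052, -0.004, 0.266, 196.0, 164.0], [-0.054, 0.0, 0.271, 194.0, 165.0], [-0.055, -0.004, 0.268, 196.0, 165.0], [-0.055, 0.002, 0.265, 194.0, 166.0], [-0.057, -0.003, 0.267, 196.0, 166.0], [-0.057, 0.003, 0.262, 194.0, 167.0], [-0.057, -0.002, 0.259, 196.0, 167.0], [-0.058, 0.003, 0.26, 194.0, 168.0], [-0.059, -0.001, 0.259, 196.0, 168.0]]
```

View pics/atpeg.png

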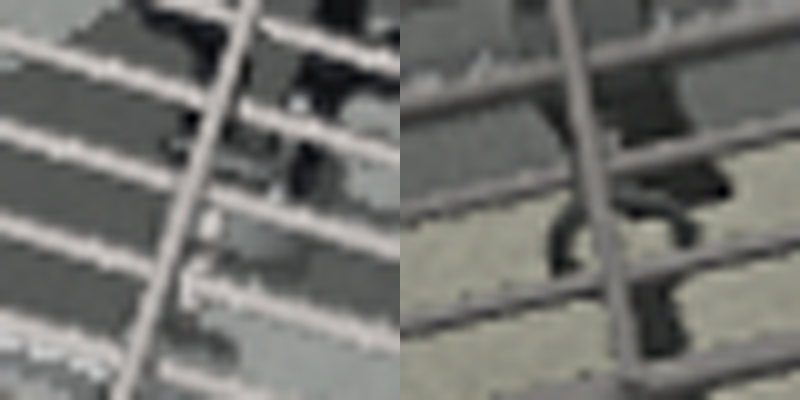

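The top crop shows the ring in front of the peg, centred to about 2 mm (ring ~(620,230) in the crop, y about 1 to 3 mm against the peg's 3 to 6 mm). I'll nudge left and up, then slide down along the peg.

Request:
drive_tool(rows=[[0.0035, 0.003, 0.003, 0, 0, 0, 0.008], [0.0035, 0.003, 0.003, 0, 0, 0, 0.008], [0.0075, 0.004, -0.001, 0, 0, 0, 0.008], [0.0115, 0.0048, -0.005, 0, 0, 0, 0.008], [0.0155, 0.0057, -0.009, 0, 0, 0, 0.008], [0.0195, 0.0066, -0.0135, 0, 0, 0, 0.008], [0.024, 0.0075, -0.018, 0, 0, 0, 0.008], [0.024, 0.0075, -0.018, 0, 0, 0, 0.008], [0.024, 0.0075, -0.018, 0, 0, 0, 0.008]])

```text
time_s: 8.8
tcp_pos: [0.6026, 0.1635, 0.1701]
tcp_rot: [3.141, -0.697, 0.219]
wrist_force: [0.4, 0.3, -1.0]
finger_gap: 0.149
grip_force: 45.0
```

Run:
```python
from h import *
s=readout.read_state();print(s['joint_positions'].round(3),s['wrist_force'])
for ce,e in (((-.0165,.0055,.268),60),((-.014,.0055,.263),70),((-.010,.0055,.259),78)):
    print(delta(*eye2tcp(ce,e)))
```

```text
[ 0.229 -0.126  2.301 -0.029  0.269  1.606] [ 0.40755036  0.33094678 -1.02381549]
[-0.0038 -0.002  -0.0013  0.0614 -0.0645 -0.111 ]
[ 1.6100e-02  2.3000e-03 -1.2500e-02  2.2181e+00 -9.8291e+00 -1.0670e-01]
[ 3.46000e-02  6.40000e-03 -1.92000e-02  3.94330e+00 -1.76409e+01
 -1.02800e-01]
```

Run:
```python
from h import *
for ce,e in (((-.011,.0075,.265),64),((-.010,.0075,.264),68),((-.010,.0075,.264),72)):
    print(delta(*eye2tcp(ce,e)))
```

```text
[ 8.0000e-03  2.6000e-03 -7.2000e-03  9.2410e-01 -3.9703e+00 -1.0930e-01]
[ 1.6000e-02  4.4000e-03 -1.0500e-02  1.7867e+00 -7.8762e+00 -1.0760e-01]
[ 2.32000e-02  5.90000e-03 -1.24000e-02  2.64940e+00 -1.17821e+01
 -1.05700e-01]
```

Request:
drive_tool(rows=[[0.004, 0.0013, -0.0036, 0.45, -2, 0, 0.008], [0.008, 0.0026, -0.0072, 0.9, -4, 0, 0.008], [0.012, 0.0035, -0.009, 1.35, -5.9, 0, 0.008], [0.016, 0.0044, -0.0105, 1.8, -7.9, 0, 0.008], [0.016, 0.0044, -0.0105, 1.8, -7.9, 0, 0.008], [0.016, 0.0044, -0.0105, 1.8, -7.9, 0, 0.008]])

```text
time_s: 9.4
tcp_pos: [0.6182, 0.1678, 0.1596]
tcp_rot: [3.141, -0.838, 0.219]
wrist_force: [0.2, 0.5, -0.5]
finger_gap: 0.148
grip_force: 44.9
```

Run:
```python
from h import *
s=readout.read_state();print(s['joint_positions'].round(3),s['wrist_force'],s['tcp_pos'],s['tcp_rot'])
```

```text
[ 0.232 -0.093  2.372 -0.387  0.026  1.966] [ 0.23736701  0.49949763 -0.48295777] [0.61817525 0.16780204 0.15963981] [ 3.14093018 -0.83835193  0.21920821]
```

j5 has reached the wrist singularity at this tilt. I'll ease back and yaw the tool left, so the later lowering passes beside it, then pull the hook.

Run:
```python
from h import *
for ce,e,y in (((-.0125,.0075,.267),60,12.4),((-.0125,.0075,.267),60,22),((-.0125,.0515,.267),60,22)):
    print(delta(*eye2tcp(ce,e,y)))
print(RC.apply([0,.01,0]))
```

```text
[-1.5900e-02 -3.6000e-03  8.1000e-03 -1.7095e+00  7.8501e+00 -1.3300e-01]
[-1.3800e-02 -1.0700e-02  8.1000e-03 -2.3630e+00  7.6883e+00  9.4512e+00]
[-2.3200e-02  3.2300e-02  8.1000e-03 -2.3630e+00  7.6883e+00  9.4512e+00]
[-0.00214735  0.00976672  0.        ]
```

Request:
drive_tool(rows=[[-0.004, -0.0009, 0.002, -0.4, 2, 0, 0.008], [-0.008, -0.0018, 0.004, -0.8, 4, 0, 0.008], [-0.012, -0.0027, 0.006, -1.3, 6, 0, 0.008], [-0.0159, -0.0036, 0.0081, -1.7, 7.85, 0, 0.008], [-0.0155, -0.005, 0.0081, -1.85, 7.82, 2, 0.008], [-0.015, -0.0065, 0.0081, -2, 7.8, 4, 0.008], [-0.0146, -0.008, 0.0081, -2.1, 7.75, 6, 0.008], [-0.0142, -0.0094, 0.0081, -2.25, 7.7, 7.8, 0.008], [-0.0138, -0.0107, 0.0081, -2.36, 7.69, 9.45, 0.008], [-0.0138, -0.0107, 0.0081, -2.36, 7.69, 9.45, 0.008], [-0.0138, -0.0107, 0.0081, -2.36, 7.69, 9.45, 0.008]])

```text
time_s: 10.5
tcp_pos: [0.6051, 0.1571, 0.1687]
tcp_rot: [-3.141, -0.7, 0.382]
wrist_force: [-0.4, 0.5, -0.3]
finger_gap: 0.148
grip_force: 45.0
```

Run:
```python
from h import *
s=readout.read_state();print(s['joint_positions'].round(3),s['wrist_force'])
```

```text
[ 0.121 -0.117  2.298  0.553  0.324  0.84 ] [-0.40971493  0.50361336 -0.26091473]
```

Request:
drive_tool(rows=[[-0.0006, 0.0029, 0, 0, 0, 0, 0.008], [-0.0013, 0.0059, 0, 0, 0, 0, 0.008], [-0.0019, 0.0088, 0, 0, 0, 0, 0.008], [-0.0026, 0.0117, 0, 0, 0, 0, 0.008], [-0.0032, 0.0147, 0, 0, 0, 0, 0.008], [-0.0039, 0.0176, 0, 0, 0, 0, 0.008], [-0.0045, 0.0205, 0, 0, 0, 0, 0.008], [-0.0052, 0.0234, 0, 0, 0, 0, 0.008], [-0.0058, 0.0264, 0, 0, 0, 0, 0.008], [-0.0064, 0.0293, 0, 0, 0, 0, 0.008]])

```text
time_s: 11.5
tcp_pos: [0.5984, 0.1867, 0.1682]
tcp_rot: [-3.141, -0.699, 0.383]
wrist_force: [0.9, -4.6, -0.1]
finger_gap: 0.147
grip_force: 45.5
```

```bash
cat > hk.py <<'E'
from h import *
s=readout.read_state();print(s['joint_positions'].round(3),s['wrist_force'].round(1))
for n in('scene','top'):
    c=vision.read_camera(n);v,u=np.mgrid[0:420,0:560];px=np.c_[u.ravel(),v.ravel()];X=pts(c,px);C=RC.inv().apply(X-OC)
    m=(c['range_z'].ravel()>0)&(C[:,0]>-.004)&(C[:,0]<.016)&(abs(C[:,1])<.1)&(C[:,2]>.268)&(C[:,2]<.29)
    print(n,'block top y',np.sort(C[m][:,1]).round(3).tolist())
E
python3 hk.py
```

```text
[ 0.196 -0.116  2.298  0.427  0.295  1.016] [ 0.9 -4.6 -0.1]
scene block top y [0.011, 0.012, 0.012, 0.013, 0.014, 0.015, 0.015, 0.015, 0.016, 0.017, 0.018, 0.019, 0.019, 0.02, 0.02, 0.021, 0.022, 0.023, 0.023, 0.024, 0.024, 0.025, 0.026, 0.027, 0.028, 0.028, 0.028, 0.029, 0.03, 0.031, 0.031, 0.031, 0.032, 0.032, 0.033, 0.034, 0.035, 0.035, 0.036, 0.036, 0.037, 0.038, 0.039, 0.039, 0.039, 0.04, 0.071, 0.072, 0.073, 0.073, 0.074, 0.075, 0.075, 0.076, 0.076, 0.077, 0.078, 0.078, 0.079, 0.09]
top block top y [0.011, 0.011, 0.012, 0.013, 0.014, 0.014, 0.014, 0.015, 0.016, 0.016, 0.016, 0.017, 0.018, 0.018, 0.018, 0.019, 0.021, 0.021, 0.021, 0.022, 0.023, 0.023, 0.023, 0.024, 0.025, 0.025, 0.025, 0.026, 0.026, 0.026, 0.027, 0.027, 0.028, 0.028, 0.028, 0.028, 0.03, 0.03, 0.03, 0.031, 0.033, 0.033, 0.033, 0.034, 0.034, 0.034, 0.035, 0.036, 0.037, 0.038, 0.038, 0.039, 0.067, 0.068, 0.069, 0.07, 0.07, 0.071, 0.072, 0.072, 0.073, 0.074, 0.075, 0.075, 0.076]
```

The hook follows with about 4.6 N. The block now spans y = 11 to 40 mm and the stop starts at about 70 mm, so about 29 mm remain.

Request:
drive_tool(rows=[[-0.0006, 0.0029, 0, 0, 0, 0, 0.008], [-0.0013, 0.0059, 0, 0, 0, 0, 0.008], [-0.0019, 0.0088, 0, 0, 0, 0, 0.008], [-0.0026, 0.0117, 0, 0, 0, 0, 0.008], [-0.0032, 0.0147, 0, 0, 0, 0, 0.008], [-0.0039, 0.0176, 0, 0, 0, 0, 0.008], [-0.0045, 0.0205, 0, 0, 0, 0, 0.008], [-0.0052, 0.0234, 0, 0, 0, 0, 0.008], [-0.0055, 0.0249, 0, 0, 0, 0, 0.008], [-0.0057, 0.0259, 0, 0, 0, 0, 0.008]])

```text
time_s: 12.6
tcp_pos: [0.5927, 0.2126, 0.1682]
tcp_rot: [-3.141, -0.699, 0.383]
wrist_force: [1.2, -4.1, -0.5]
finger_gap: 0.151
grip_force: 45.4
```

```bash
python3 hk.py
```

```text
[ 0.261 -0.112  2.294  0.294  0.276  1.193] [ 1.2 -4.1 -0.5]
scene block top y [0.038, 0.039, 0.039, 0.039, 0.04, 0.041, 0.042, 0.043, 0.043, 0.044, 0.044, 0.045, 0.046, 0.047, 0.047, 0.048, 0.048, 0.049, 0.049, 0.05, 0.051, 0.051, 0.052, 0.053, 0.053, 0.054, 0.055, 0.055, 0.056, 0.056, 0.057, 0.057, 0.058, 0.059, 0.059, 0.06, 0.061, 0.062, 0.063, 0.063, 0.064, 0.064, 0.065, 0.065, 0.066, 0.067, 0.067, 0.071, 0.072, 0.073, 0.073, 0.074, 0.075, 0.075, 0.076, 0.076, 0.077, 0.078, 0.079]
top block top y [0.036, 0.036, 0.036, 0.037, 0.037, 0.038, 0.038, 0.039, 0.04, 0.04, 0.041, 0.041, 0.042, 0.043, 0.043, 0.044, 0.045, 0.045, 0.045, 0.046, 0.046, 0.047, 0.047, 0.048, 0.048, 0.049, 0.049, 0.049, 0.05, 0.051, 0.051, 0.051, 0.052, 0.052, 0.052, 0.053, 0.054, 0.055, 0.055, 0.055, 0.057, 0.057, 0.058, 0.058, 0.059, 0.059, 0.06, 0.06, 0.061, 0.061, 0.061, 0.062, 0.062, 0.063, 0.063, 0.065, 0.067, 0.068, 0.069, 0.07, 0.07, 0.072, 0.072, 0.073, 0.075, 0.075, 0.075]
```

Request:
drive_tool(rows=[[-0.0001, 0.0005, 0, 0, 0, 0, 0.008], [-0.0002, 0.001, 0, 0, 0, 0, 0.008], [-0.0003, 0.0015, 0, 0, 0, 0, 0.008], [-0.0004, 0.002, 0, 0, 0, 0, 0.008], [-0.0005, 0.0025, 0, 0, 0, 0, 0.008]])

```text
time_s: 13.2
tcp_pos: [0.5922, 0.2149, 0.1682]
tcp_rot: [-3.141, -0.699, 0.383]
wrist_force: [0.5, -4.7, -0.7]
finger_gap: 0.147
grip_force: 45.4
```

Request:
drive_tool(rows=[[-0.0001, 0.0004, 0, 0, 0, 0, 0.008], [-0.0002, 0.0008, 0, 0, 0, 0, 0.008]])

```text
time_s: 13.4
tcp_pos: [0.592, 0.2157, 0.1682]
tcp_rot: [-3.141, -0.699, 0.383]
wrist_force: [1.4, -3.1, -1.0]
finger_gap: 0.148
grip_force: 45.4
```

Request:
drive_tool(rows=[[-0.0001, 0.0003, 0, 0, 0, 0, 0.008], [-0.0001, 0.0006, 0, 0, 0, 0, 0.008]])

```text
time_s: 13.6
tcp_pos: [0.5919, 0.2163, 0.1682]
tcp_rot: [-3.141, -0.699, 0.383]
wrist_force: [1.6, -5.2, -0.6]
finger_gap: 0.143
grip_force: 45.8
```

Request:
drive_tool(rows=[[-0.0001, 0.0003, 0, 0, 0, 0, 0.008], [-0.0001, 0.0005, 0, 0, 0, 0, 0.008]])

```text
time_s: 13.8
tcp_pos: [0.5919, 0.2167, 0.1682]
tcp_rot: [-3.141, -0.699, 0.383]
wrist_force: [1.2, -5.2, -1.9]
finger_gap: 0.15
grip_force: 46.1
```

```bash
python3 hk.py | cut -c1-900 ; python3 -c "
from h import *
print(np.mean([readout.read_state()['wrist_force'] for _ in range(5)],0))"
```

```text
[ 0.272 -0.111  2.293  0.271  0.273  1.225] [ 1.2 -5.2 -1.9]
scene block top y [0.042, 0.043, 0.043, 0.044, 0.044, 0.045, 0.046, 0.047, 0.047, 0.047, 0.048, 0.049, 0.049, 0.05, 0.051, 0.051, 0.052, 0.053, 0.054, 0.055, 0.055, 0.056, 0.056, 0.057, 0.057, 0.058, 0.059, 0.059, 0.06, 0.061, 0.062, 0.063, 0.063, 0.064, 0.064, 0.065, 0.065, 0.066, 0.067, 0.067, 0.068, 0.069, 0.07, 0.07, 0.071, 0.072, 0.073, 0.073, 0.074, 0.075, 0.075, 0.076, 0.076, 0.077, 0.078, 0.078, 0.079, 0.098]
top block top y [0.04, 0.041, 0.041, 0.042, 0.042, 0.042, 0.043, 0.044, 0.045, 0.045, 0.045, 0.046, 0.046, 0.047, 0.048, 0.048, 0.049, 0.05, 0.05, 0.05, 0.05, 0.051, 0.052, 0.052, 0.053, 0.053, 0.054, 0.055, 0.055, 0.055, 0.055, 0.057, 0.057, 0.058, 0.058, 0.059, 0.059, 0.059, 0.06, 0.06, 0.061, 0.062, 0.063, 0.063, 0.063, 0.065, 0.065, 0.067, 0.068, 0.069, 0.07, 0.07, 0.07, 0.071, 0.072, 0.073, 0.073, 0.074, 0.075, 0.076, 0.076]
[ 2.20053744 -4.32022657 -0.47980719]
```

Request:
drive_tool(rows=[[-0.0001, 0.0003, 0, 0, 0, 0, 0.008], [-0.0001, 0.0006, 0, 0, 0, 0, 0.008]])

```text
time_s: 14.1
tcp_pos: [0.5918, 0.2172, 0.1682]
tcp_rot: [-3.141, -0.699, 0.382]
wrist_force: [2.3, -6.7, -0.3]
finger_gap: 0.146
grip_force: 46.7
```

Request:
drive_tool(rows=[[-0.0001, 0.0003, 0, 0, 0, 0, 0.008], [-0.0001, 0.0006, 0, 0, 0, 0, 0.008]])

```text
time_s: 14.3
tcp_pos: [0.5918, 0.2177, 0.1682]
tcp_rot: [-3.141, -0.699, 0.382]
wrist_force: [0.7, -6.2, -0.2]
finger_gap: 0.145
grip_force: 47.4
```

Request:
drive_tool(rows=[[-0.0001, 0.0003, 0, 0, 0, 0, 0.008], [-0.0001, 0.0006, 0, 0, 0, 0, 0.008]])

```text
time_s: 14.5
tcp_pos: [0.5917, 0.2182, 0.1682]
tcp_rot: [-3.141, -0.699, 0.382]
wrist_force: [2.4, -6.0, -1.2]
finger_gap: 0.147
grip_force: 48.3
```

```bash
python3 hk.py | cut -c1-120 ; python3 -c "
from h import *
for _ in range(2): vision.read_camera('top');print(readout.read_state()['wrist_force'])
for ce,e,y in (((-.0125,.055,.267),60,22),((-.009,.055,.26),70,22),((-.006,.055,.257),80,22)): print(delta(*eye2tcp(ce,e,y)))
"
```

```text
[ 0.276 -0.11   2.293  0.261  0.272  1.238] [ 2.4 -6.  -1.2]
scene block top y [0.042, 0.043, 0.043, 0.044, 0.044, 0.045, 0.046, 0.047, 0.047, 0.048, 0.048, 0.049, 0.049, 0.05, 0.05
top block top y [-0.017, 0.04, 0.04, 0.041, 0.041, 0.042, 0.043, 0.043, 0.043, 0.044, 0.045, 0.045, 0.045, 0.046, 0.046,
[ 2.22625502 -6.5971042  -0.62036604]
[ 1.61161923 -6.18953524 -0.6125138 ]
[ 0.0025 -0.0147 -0.0004 -0.0591  0.0318  0.0915]
[ 2.2500e-02 -7.2000e-03 -1.3600e-02  3.6797e+00 -9.2430e+00  8.7600e-02]
[ 4.28000e-02  4.00000e-04 -1.96000e-02  7.41860e+00 -1.85177e+01
  8.31000e-02]
```

The block stays put against the stop while the pull exceeds the 4 N friction, so the hook is home. I'll back the ring off to the middle of its play and lower the cup about the eye.

Request:
drive_tool(rows=[[0.0005, -0.0025, 0, 0, 0, 0, 0.008], [0.0011, -0.005, 0, 0, 0, 0, 0.008], [0.0017, -0.0075, 0, 0, 0, 0, 0.008], [0.0023, -0.0105, 0, 0, 0, 0, 0.008], [0.0023, -0.0105, 0, 0, 0, 0, 0.008]])

```text
time_s: 15.2
tcp_pos: [0.5936, 0.2081, 0.168]
tcp_rot: [-3.141, -0.698, 0.384]
wrist_force: [-1.0, -0.4, -0.8]
finger_gap: 0.146
grip_force: 45.0
```

```bash
python3 hk.py | cut -c1-80; python3 -c "
from h import *
for ce,e,y in (((-.0125,.058,.267),60,22),((-.0115,.058,.265),65,22),((-.010,.058,.263),70,22),((-.0075,.058,.261),75,22),((-.005,.058,.259),80,22)): print(delta(*eye2tcp(ce,e,y)))
"
```

```text
[ 0.25  -0.113  2.295  0.319  0.279  1.16 ] [-1.  -0.4 -0.8]
scene block top y [0.042, 0.043, 0.043, 0.044, 0.044, 0.045, 0.046, 0.047, 0.047
top block top y [0.04, 0.04, 0.041, 0.041, 0.042, 0.043, 0.043, 0.043, 0.044, 0.
[-0.0001 -0.0017 -0.0004 -0.0337  0.0121  0.0119]
[ 9.0000e-03  1.8000e-03 -5.8000e-03  1.8389e+00 -4.6240e+00  1.0700e-02]
[ 1.8900e-02  5.5000e-03 -1.0500e-02  3.7115e+00 -9.2601e+00  9.5000e-03]
[ 3.00000e-02  9.60000e-03 -1.44000e-02  5.58410e+00 -1.38961e+01
  8.30000e-03]
[ 4.12000e-02  1.36000e-02 -1.75000e-02  7.45670e+00 -1.85322e+01
  7.10000e-03]
```

Request:
drive_tool(rows=[[0.0045, 0.0005, -0.003, 0.9, -2.3, 0, 0.008], [0.009, 0.0018, -0.0058, 1.84, -4.6, 0, 0.008], [0.014, 0.0037, -0.0082, 2.8, -6.9, 0, 0.008], [0.0189, 0.0055, -0.0105, 3.7, -9.26, 0, 0.008], [0.0189, 0.0055, -0.0105, 3.7, -9.26, 0, 0.008], [0.0189, 0.0055, -0.0105, 3.7, -9.26, 0, 0.008]])

```text
time_s: 15.9
tcp_pos: [0.6097, 0.2182, 0.1601]
tcp_rot: [-3.127, -0.856, 0.384]
wrist_force: [-0.1, 0.3, -0.0]
finger_gap: 0.149
grip_force: 45.0
```

```bash
python3 hk.py | cut -c1-80; python3 -c "
from h import *
for ce,e,y in (((-.010,.058,.263),70,22),((-.009,.058,.262),73,22),((-.0075,.058,.261),76,22),((-.005,.058,.259),80,22)): print(delta(*eye2tcp(ce,e,y)))
"
```

```text
[ 0.238 -0.078  2.369  1.56   0.124 -0.085] [-0.1  0.3 -0. ]
scene block top y [0.042, 0.043, 0.044, 0.044, 0.044, 0.045, 0.046, 0.047, 0.047
top block top y [0.04, 0.041, 0.041, 0.041, 0.042, 0.042, 0.043, 0.043, 0.044, 0
[ 0.0035 -0.0043 -0.0017 -0.2054 -1.2    -0.5691]
[ 9.6000e-03 -2.0000e-03 -3.9000e-03  9.3230e-01 -3.9759e+00 -5.8580e-01]
[ 1.6300e-02  4.0000e-04 -5.9000e-03  2.0703e+00 -6.7517e+00 -6.0220e-01]
[ 2.57000e-02  3.80000e-03 -8.70000e-03  3.58800e+00 -1.04525e+01
 -6.23700e-01]
```

Request:
drive_tool(rows=[[0.0035, -0.0043, -0.0017, -0.2, -1.2, -0.57, 0.008], [0.0035, -0.0043, -0.0017, -0.2, -1.2, -0.57, 0.008], [0.0055, -0.0035, -0.0024, 0.2, -2.1, -0.57, 0.008], [0.0075, -0.0028, -0.0032, 0.5, -3, -0.58, 0.008], [0.0096, -0.002, -0.0039, 0.9, -4, -0.59, 0.008], [0.012, -0.0012, -0.0046, 1.3, -4.9, -0.59, 0.008], [0.014, -0.0004, -0.0053, 1.7, -5.8, -0.6, 0.008], [0.0163, 0.0004, -0.0059, 2.07, -6.75, -0.6, 0.008], [0.0163, 0.0004, -0.0059, 2.07, -6.75, -0.6, 0.008]])

```text
time_s: 16.9
tcp_pos: [0.6253, 0.2188, 0.1533]
tcp_rot: [3.14, -0.976, 0.387]
wrist_force: [-0.4, -0.8, -1.2]
finger_gap: 0.146
grip_force: 45.0
```

```bash
python3 hk.py | cut -c1-80; python3 -c "
from h import *
for ce,e,y in (((-.0075,.058,.261),76,22),((-.005,.058,.258),82,22)): print(delta(*eye2tcp(ce,e,y)))
"
```

```text
[ 0.233 -0.02   2.413  2.617  0.255 -1.147] [-0.4 -0.8 -1.2]
scene block top y [0.042, 0.043, 0.043, 0.044, 0.044, 0.044, 0.045, 0.046, 0.046
top block top y [-0.082, 0.027, 0.04, 0.041, 0.041, 0.041, 0.042, 0.043, 0.043, 
[-0.0003 -0.0004 -0.0007  0.0608  0.0284 -0.1252]
[ 1.2600e-02  4.3000e-03 -4.7000e-03  2.3145e+00 -5.5323e+00 -1.2150e-01]
```

```bash
python3 -c "
from h import *
for ce,e,y in (((-.005,.058,.258),82,22),((-.005,.058,.258),82,18),((-.005,.058,.2575),82,13)): print(delta(*eye2tcp(ce,e,y)))
"
```

```text
[ 1.2600e-02  4.3000e-03 -4.7000e-03  2.3145e+00 -5.5323e+00 -1.2150e-01]
[ 1.2500e-02  4.6000e-03 -4.7000e-03  2.1205e+00 -5.6109e+00 -4.1179e+00]
[ 1.2400e-02  4.9000e-03 -5.2000e-03  1.8753e+00 -5.7028e+00 -9.1133e+00]
```

Request:
drive_tool(rows=[[0.0042, 0.0014, -0.0016, 0.8, -1.8, 0, 0.008], [0.0084, 0.0028, -0.0032, 1.5, -3.6, 0, 0.008], [0.0126, 0.0043, -0.0047, 2.3, -5.5, 0, 0.008], [0.0126, 0.0044, -0.0047, 2.2, -5.55, -2, 0.008], [0.0125, 0.0046, -0.0047, 2.1, -5.6, -4, 0.008], [0.0125, 0.0047, -0.0049, 2, -5.65, -6, 0.008], [0.0124, 0.0048, -0.005, 1.9, -5.7, -8, 0.008], [0.0124, 0.0049, -0.0052, 1.88, -5.7, -9.1, 0.008], [0.0124, 0.0049, -0.0052, 1.88, -5.7, -9.1, 0.008], [0.0124, 0.0049, -0.0052, 1.88, -5.7, -9.1, 0.008]])

```text
time_s: 18.0
tcp_pos: [0.6385, 0.2243, 0.1496]
tcp_rot: [-3.14, -1.084, 0.227]
wrist_force: [0.8, 0.5, -1.5]
finger_gap: 0.148
grip_force: 45.0
```

```bash
python3 hk.py | cut -c1-80
python3 - <<'E'
from h import *
print(delta(*eye2tcp((-.005,.058,.2575),82,13)))
o=[]
for n in('scene','top'):
    c=vision.read_camera(n);k=proj(c,OC+RC.apply((-.02,.055,.25)))[0].astype(int);print(k)
    o.append(cv2.resize(c['image'][k[1]-25:k[1]+25,k[0]-25:k[0]+25],(400,400),interpolation=cv2.INTER_CUBIC))
    v,u=np.mgrid[k[1]-20:k[1]+20,k[0]-20:k[0]+20];px=np.c_[u.ravel(),v.ravel()];X=pts(c,px);C=RC.inv().apply(X-OC)
    m=(C[:,0]<.0)&(C[:,0]>-.06)&(C[:,2]>.225)&(C[:,2]<.312)&(abs(C[:,1]-.055)<.03)
    print(np.round(C[m],3)[::3].tolist())
cv2.imwrite('pics/seat.png',np.hstack(o)[...,::-1])
E
```

```text
[ 0.361  0.057  2.432  3.419  0.442 -1.759] [ 0.8  0.5 -1.5]
scene block top y [0.042, 0.043, 0.043, 0.044, 0.044, 0.045, 0.045, 0.046, 0.047
top block top y [0.04, 0.04, 0.041, 0.041, 0.042, 0.043, 0.043, 0.043, 0.044, 0.
[-0.0003  0.0002 -0.0005 -0.0223  0.0729 -0.0056]
[334 274]
[[-0.027, 0.054, 0.28], [-0.021, 0.055, 0.285], [-0.023, 0.056, 0.277], [-0.019, 0.056, 0.279], [-0.018, 0.057, 0.275], [-0.016, 0.055, 0.273], [-0.003, 0.045, 0.273], [-0.007, 0.053, 0.271], [-0.003, 0.043, 0.265], [-0.002, 0.051, 0.273], [-0.005, 0.058, 0.272], [-0.002, 0.052, 0.268], [-0.003, 0.059, 0.272], [-0.007, 0.066, 0.268], [-0.003, 0.067, 0.27], [-0.004, 0.068, 0.264], [-0.001, 0.076, 0.269]]
[170 158]
[[-0.001, 0.051, 0.273], [-0.003, 0.044, 0.272], [-0.004, 0.054, 0.279], [-0.004, 0.049, 0.272], [-0.005, 0.042, 0.27], [-0.001, 0.066, 0.269], [-0.004, 0.059, 0.272], [-0.006, 0.051, 0.273], [-0.006, 0.045, 0.267], [-0.006, 0.039, 0.262], [-0.004, 0.066, 0.27], [-0.007, 0.058, 0.275], [-0.007, 0.05, 0.268], [-0.007, 0.039, 0.256], [-0.006, 0.065, 0.267], [-0.009, 0.051, 0.266], [-0.007, 0.069, 0.263], [-0.014, 0.052, 0.275], [-0.009, 0.069, 0.262], [-0.011, 0.048, 0.242], [-0.011, 0.053, 0.24], [-0.01, 0.048, 0.231], [-0.025, 0.053, 0.281], [-0.011, 0.055, 0.231], [-0.012, 0.048, 0.229], [-0.012, 0.061, 0.229], [-0.014, 0.054, 0.229]]
```

View pics/seat.png

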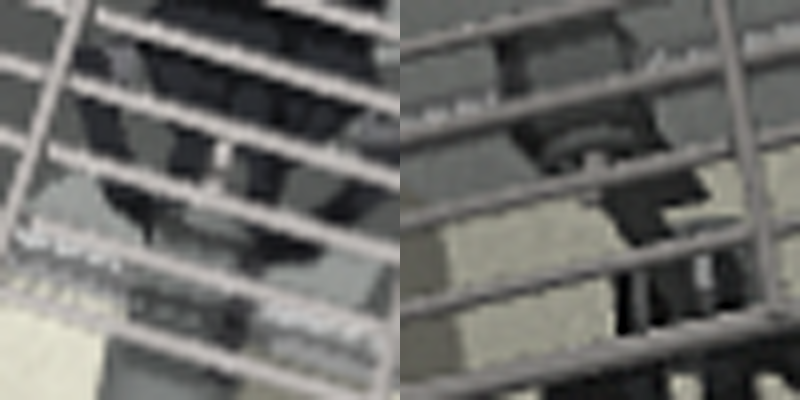

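The ring sits round the peg near its root (top crop ~(590,140)), with the peg's tip showing in front of it and the block at the stop. I'll lower it the last bit and release.

Request:
drive_tool(rows=[[0.0005, 0, -0.001, 0, 0, 0, 0.008], [0.001, 0, -0.002, 0, 0, 0, 0.008], [0.001, 0, -0.002, 0, 0, 0, 0.008]], grip_force=20)

```text
time_s: 18.5
tcp_pos: [0.6393, 0.2233, 0.1467]
tcp_rot: [3.141, -1.083, 0.226]
wrist_force: [0.2, -0.3, -0.7]
finger_gap: 0.146
grip_force: 45.0
```

Request:
drive_tool(rows=[[0, 0, 0, 0, 0, 0, 0.014], [0, 0, 0, 0, 0, 0, 0.016], [0, 0, 0, 0, 0, 0, 0.018], [0, 0, 0, 0, 0, 0, 0.02], [0, 0, 0, 0, 0, 0, 0.022], [0, 0, 0, 0, 0, 0, 0.026], [0, 0, 0, 0, 0, 0, 0.03], [0, 0, 0, 0, 0, 0, 0.034], [0, 0, 0, 0, 0, 0, 0.04], [0, 0, 0, 0, 0, 0, 0.04], [0, 0, 0, 0, 0, 0, 0.04]])

```text
time_s: 19.6
tcp_pos: [0.6393, 0.2235, 0.147]
tcp_rot: [3.141, -1.083, 0.227]
wrist_force: [-0.5, -1.2, -0.2]
finger_gap: 0.471
grip_force: 0.0
```

```bash
python3 hk.py | cut -c1-80
python3 - <<'E'
from h import *
s=readout.read_state();tz=R.from_euler('xyz',s['tcp_rot']).as_matrix()[:,2];print('back 0.1',-.1*tz,'cab',RC.inv().apply(-.1*tz),s['tcp_pos'],s['tcp_rot'])
for n in('scene','top'):
    c=vision.read_camera(n);k=proj(c,OC+RC.apply((-.02,.055,.25)))[0].astype(int)
    v,u=np.mgrid[k[1]-40:k[1]+40,k[0]-40:k[0]+40];px=np.c_[u.ravel(),v.ravel()];X=pts(c,px);C=RC.inv().apply(X-OC)
    m=(C[:,0]<.05)&(C[:,0]>-.06)&(C[:,2]>.06)&(C[:,2]<.3)&(abs(C[:,1]-.055)<.035)
    print(np.round(C[m],3)[np.argsort(-C[m][:,2])][::max(1,m.sum()//40)].tolist())
E
```

```text
[ 0.36   0.064  2.431  3.417  0.448 -1.758] [-0.5 -1.2 -0.2]
scene block top y [0.042, 0.043, 0.043, 0.044, 0.044, 0.045, 0.046, 0.047, 0.047
top block top y [0.04, 0.04, 0.041, 0.041, 0.042, 0.043, 0.043, 0.044, 0.044, 0.
back 0.1 [-0.08608936 -0.01981601  0.04686095] cab [-0.08833629 -0.00086732  0.04686095] [0.63931501 0.22349845 0.14703474] [ 3.14119997 -1.08308021  0.22668345]
[[-0.024, 0.057, 0.287], [0.007, 0.053, 0.275], [0.031, 0.049, 0.274], [0.01, 0.059, 0.273], [0.007, 0.075, 0.273], [0.025, 0.056, 0.272], [0.006, 0.043, 0.271], [0.026, 0.051, 0.271], [0.021, 0.055, 0.27], [0.026, 0.064, 0.269], [0.024, 0.045, 0.268], [0.016, 0.083, 0.267], [0.016, 0.081, 0.265], [0.015, 0.038, 0.264], [0.017, 0.089, 0.261], [0.02, 0.088, 0.259], [0.023, 0.023, 0.255], [0.032, 0.077, 0.247], [0.029, 0.053, 0.241], [-0.058, 0.034, 0.188], [-0.041, 0.031, 0.182], [0.004, 0.053, 0.18], [-0.047, 0.024, 0.177], [0.004, 0.056, 0.175], [-0.048, 0.036, 0.172], [-0.04, 0.027, 0.168], [-0.019, 0.08, 0.157], [-0.012, 0.06, 0.13], [0.006, 0.053, 0.128], [0.012, 0.061, 0.127], [-0.001, 0.043, 0.126], 
[... 484 characters left out ...]
, [0.001, 0.056, 0.268], [0.016, 0.086, 0.267], [-0.002, 0.06, 0.265], [0.018, 0.023, 0.264], [0.021, 0.035, 0.262], [-0.002, 0.042, 0.26], [-0.006, 0.039, 0.253], [0.002, 0.076, 0.249], [0.003, 0.066, 0.237], [0.002, 0.042, 0.226], [-0.011, 0.062, 0.216], [-0.013, 0.058, 0.201], [-0.059, 0.032, 0.194], [-0.057, 0.028, 0.189], [-0.054, 0.033, 0.183], [0.0, 0.043, 0.178], [-0.03, 0.034, 0.174], [-0.03, 0.032, 0.171], [0.001, 0.045, 0.167], [-0.017, 0.081, 0.166], [-0.018, 0.076, 0.163], [-0.014, 0.076, 0.16], [-0.015, 0.076, 0.152], [-0.02, 0.047, 0.142], [-0.021, 0.044, 0.132], [-0.021, 0.061, 0.128], [0.011, 0.053, 0.125], [0.01, 0.043, 0.122], [0.014, 0.044, 0.117], [-0.011, 0.066, 0.088]]
```

The scoop hangs on the peg, the grip is open and no force is felt. I'll retreat along the tool axis.

Request:
drive_tool(rows=[[-0.0043, -0.001, 0.0023, 0, 0, 0, 0.045], [-0.0086, -0.002, 0.0047, 0, 0, 0, 0.045], [-0.0172, -0.004, 0.0094, 0, 0, 0, 0.045], [-0.03, -0.0069, 0.0164, 0, 0, 0, 0.045], [-0.043, -0.0099, 0.0234, 0, 0, 0, 0.045], [-0.06, -0.0138, 0.0327, 0, 0, 0, 0.045], [-0.08, -0.0184, 0.0436, 0, 0, 0, 0.045], [-0.09, -0.02, 0.049, 0, 0, 0, 0.045], [-0.09, -0.02, 0.049, 0, 0, 0, 0.045], [-0.09, -0.02, 0.049, 0, 0, 0, 0.045]])

```text
time_s: 20.8
tcp_pos: [0.5522, 0.2053, 0.1979]
tcp_rot: [3.141, -1.082, 0.226]
wrist_force: [0.4, -1.2, -0.1]
finger_gap: 0.529
grip_force: 0.0
```

```bash
python3 hk.py | cut -c1-80
python3 - <<'E'
from h import *
o=[]
for n in('scene','top'):
    c=vision.read_camera(n);k=proj(c,OC+RC.apply((-.02,.055,.2)))[0].astype(int)
    o.append(cv2.resize(c['image'][k[1]-45:k[1]+45,k[0]-45:k[0]+45],(400,400),interpolation=cv2.INTER_CUBIC))
    v,u=np.mgrid[k[1]-40:k[1]+40,k[0]-40:k[0]+40];px=np.c_[u.ravel(),v.ravel()];X=pts(c,px);C=RC.inv().apply(X-OC)
    m=(C[:,0]<.05)&(C[:,0]>-.06)&(C[:,2]>.06)&(C[:,2]<.3)&(abs(C[:,1]-.055)<.035)
    q=C[m];
    for a,b in((.08,.135),(.135,.165),(.165,.23),(.23,.26)):
        w=q[(q[:,2]>a)&(q[:,2]<b)];print(n,a,len(w),np.median(w,0).round(3) if len(w) else '', w.min(0).round(3) if len(w) else '',w.max(0).round(3) if len(w) else '')
cv2.imwrite('pics/hung.png',np.hstack(o)[...,::-1])
E
```

```text
[ 0.408 -0.251  2.571  3.717  0.298 -2.04 ] [ 0.4 -1.2 -0.1]
scene block top y [0.043, 0.043, 0.044, 0.044, 0.045, 0.046, 0.047, 0.047, 0.048
top block top y [0.04, 0.04, 0.041, 0.041, 0.042, 0.043, 0.043, 0.043, 0.044, 0.
scene 0.08 214 [0.001 0.056 0.121] [-0.021  0.031  0.084] [0.012 0.08  0.134]
scene 0.135 0   
scene 0.165 23 [0.004 0.057 0.174] [0.003 0.042 0.169] [0.006 0.07  0.186]
scene 0.23 48 [0.023 0.05  0.25 ] [0.012 0.021 0.234] [0.034 0.089 0.259]
top 0.08 130 [-0.012  0.049  0.124] [-0.029  0.028  0.083] [0.013 0.078 0.134]
top 0.135 26 [-0.02   0.052  0.15 ] [-0.023  0.046  0.137] [-0.016  0.06   0.165]
top 0.165 84 [-0.01   0.05   0.198] [-0.019  0.039  0.165] [0.006 0.062 0.229]
top 0.23 63 [0.002 0.046 0.25 ] [-0.01   0.022  0.23 ] [0.031 0.089 0.26 ]
```

View pics/hung.png

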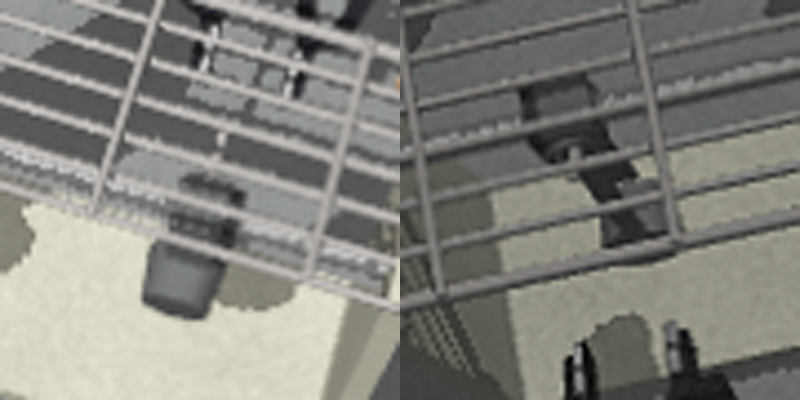

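The scoop hangs free on the hook with the block at the stop, and the gripper is well clear. j3 is right at its range end, so I'll ease it off a little and let things settle.

Request:
drive_tool(rows=[[0.006, 0.0014, -0.003, 0, 0, 0, 0.045], [0.012, 0.0028, -0.006, 0, 0, 0, 0.045], [0.015, 0.003, -0.006, 0, 0, 0, 0.045], [0.015, 0.003, -0.006, 0, 0, 0, 0.045], [0.015, 0.003, -0.006, 0, 0, 0, 0.045], [0.015, 0.003, -0.006, 0, 0, 0, 0.045], [0.015, 0.003, -0.006, 0, 0, 0, 0.045], [0.015, 0.003, -0.006, 0, 0, 0, 0.045], [0.015, 0.003, -0.006, 0, 0, 0, 0.045], [0.015, 0.003, -0.006, 0, 0, 0, 0.045], [0.015, 0.003, -0.006, 0, 0, 0, 0.045], [0.015, 0.003, -0.006, 0, 0, 0, 0.045], [0.015, 0.003, -0.006, 0, 0, 0, 0.045], [0.015, 0.003, -0.006, 0, 0, 0, 0.045], [0.015, 0.003, -0.006, 0, 0, 0, 0.045], [0.015, 0.003, -0.006, 0, 0, 0, 0.045]])

```text
time_s: 22.6
tcp_pos: [0.5675, 0.2082, 0.1914]
tcp_rot: [3.14, -1.08, 0.226]
wrist_force: [-0.0, -0.6, 0.4]
finger_gap: 0.528
grip_force: 0.0
```

Run:
```python
from h import *
a=vision.read_camera('scene')
for _ in range(5): b=vision.read_camera('scene')
k=proj(a,OC+RC.apply((-.02,.055,.15)))[0].astype(int)
d=np.abs(a['image'].astype(int)-b['image'])[k[1]-25:k[1]+25,k[0]-25:k[0]+25];print('motion',d.mean(),d.max())
s=readout.read_state();print(s['joint_positions'].round(3),s['wrist_force'])
if s['joint_positions'][2]<2.565 and d.mean()<4: print(arm.finish_job())
```

```text
motion 0.48506666666666665 3
[ 0.397 -0.197  2.547  3.644  0.32  -1.97 ] [ 0.00503581 -0.58423477 -0.3297517 ]
the job is handed in; nothing more can be done
None
```

The grey scoop hangs still and free by its eye on the hook, which is slid up against the left end stop; I handed the job in at about 23 s. One possible fault: while backing out, joint 3 read 2.571 rad against its 2.57 limit, and I eased it off before handing in.

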